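# Load the bench tumbler from the tray and hold its dead-man paddle at the run position

## Robot

A 6-joint arm with a two-finger parallel gripper is mounted at the origin on the work surface. World frame = base frame: x ahead of the robot, y to its left, z up, the work surface at z = 0. Lengths are in m, angles in rad, forces in N, time in s.
With the tool pointing down it reaches from about 0.35 to 0.875 m from the base axis. Payload 4.2 kg.
Tool frame: the origin (TCP) lies between the finger pads; the fingertips stand ahead of it and the grasp point (between the pads) lies 6 mm ahead of it (env.tcp_to_tips is the z of the fingertips in the tool frame, in m); z points along the fingers, y is the line along which they close (so a half turn about z gives the same grasp; the last joint's range is limited). The gripper opens to 85 mm and grips with 20 to 120 N. Pads are 22 mm wide; open, the fingers measure 114 mm over their backs; the gripper's body (76 mm by 85 mm) begins 54 mm behind the grasp point. The pads swing forward as they close: fully open they stand 13 mm farther back than shut.
Start: joints at [1.454, 0.385, 0.008, 0, -1.194, -0.259], TCP at [0.229, 0.581, 0.219] pointing down, gripper open.
Joint ranges: [-3.14, 3.14], [-1.21, 2.06], [-1.07, 1.41], [-3.16, 2.05], [-2.99, -0.16], [-3.1, 3.1]. Speed limits (rad/s): [2.79, 2.79, 3.14, 3.14, 3.14, 3.14].

## Interface

Orientations are given as a unit quaternion [x, y, z, w].
In Python, from station import env gives the robot as it stands.
- The arm moves only by the tool carry_out, never from a script. Its argument "series" is a list of rows, each a list of 7 numbers: the shift along the world's x, y, z each as a share of 0.75 m, from -1 to 1, then the turn, a rotation vector about the world's x, y, z each as a share of 1.5 rad, from -1 to 1, then the opening, from 0 (shut) to 1 (fully open). A call has 1 to 5 rows; each row is the pose to reach, as a shift and turn from the pose commanded when the call began; what a row does not reach only later rows make up. A row lasts 1/12 s, in which the tool goes at most 41.7 mm and 7.16 degrees, less where a joint would pass 70% of its speed; a pose out of reach is approached as far as the arm can. A call with a number of a shift or a turn outside -1 to 1 is refused whole. A call with a gripper value outside its range is refused whole. The fingers move at their own pace and stop on an object; "squeeze" is the grip in N (left out, the last holds). Time passes only in rows, so rows that repeat a pose let the fingers close. It gives the time, the measured TCP pose, the force, the opening and the grip force at its end, in the units of the state.
- env.read_state(): the state, without advancing time (a new reading comes with each control period).
- env.capture(name): name is "scene" or "top" or "wrist"; returns the picture (384x512x3 uint8, red, green, blue); there is no depth.
- env.camera_params(name): a dict with "fx", "fy", "cx", "cy" (pixels), "rvec" (rotation vector, rad) and "tvec" (3), from world to camera coordinates, as OpenCV has them; the wrist camera has in their place "T_tool_cam" (4x4, takes a point from camera to tool coordinates, whose origin is the TCP and whose axes are the flange's). Camera axes: x right, y down, z forward; pixel columns grow to the right and rows downward; lengths in m; the calibration is good to about 2 mm. A picture is of the moment at which its call begins: read the wrist's pose just before it. camera_params takes no time and is no camera call.
- env.finish_job(): hands the job in; it is judged then, once.
The state is a dict: "clock": time; "joints": joint angles; "dq": joint speeds; "tau": joint torques, N m; "eef_pos": TCP position; "tcp_rot": TCP orientation; "force": force on the tool from outside, world axes, zero at the start; "torque": the same for the moment, N m; "width": finger opening in m; "grip_force": force on a finger pad.
Only numpy, scipy, OpenCV 4.12 (cv2) and the standard library are available. Lean on these libraries where they do the work, as an engineer would, in place of code of your own. Each camera call takes 0.05 s, during which the arm holds its last target. There are 200 camera calls.

## Task

Pick up the steel tray with the blue handle and tip the three loose pieces out of it into the tumbler's orange bin (do not pick the pieces up with the fingers), then set the empty tray back down on the bench, right way up, and let go of it. Then press the yellow dead-man paddle with the fingertips to the middle of its travel, where it lies level, never down to its bottom stop, and finish while still holding it there: do not release it. Leave the other things on the bench where they are.

Things in the scene. Friction and masses are not known exactly. Their poses are not given: they have to be found in the camera images.
- tray: open steel sorting tray, loose, 0.14 to 0.24 kg. Origin: centre of the underside of its pan; z up. Pan 110 mm long (x), 84 mm wide (y), floor and walls 3 mm thick; walls 18 mm high on the -x, +y and -y sides, none on the +x side: the pieces slide out there. The polished floor is slippery: they slide once it leans 15 to 25 degrees. The handle stands off the -x side
- handle (a point): on the tray: centre of its blue handle, an upright block 24 mm (tray x) by 18 mm (tray y) by 60 mm high that stands on the bench, centred 85 mm from the tray's origin towards its -x; this point is 44 mm above the underside, a good place to grip across y. A low bar (12 mm wide, top at 15 mm) joins it to the pan
- slug_brass: round brass slug, 24 mm diameter, 16 mm high, 50 g, lying on the tray; origin: centre of its underside
- slug_copper: round copper slug, 24 mm diameter, 16 mm high, 50 g, lying on the tray; origin: centre of its underside
- block_black: black plastic block, 22 by 22 by 16 mm high, 30 g, lying on the tray; origin: centre of its underside
- tumbler: bench tumbler, fixed: a grey base 170 mm (x) by 150 mm (y) by 34 mm high with an open orange bin on it, 150 mm (x) by 130 mm (y) outside, walls 5 mm thick, inner floor 39 mm and rim 95 mm above the bench. Origin: centre of the base's underside, z up
- mouth (a point): centre of the bin's open mouth, at rim height (95 mm above the bench)
- control: fixed grey control box, 150 mm (x) by 90 mm (y) by 34 mm high, carrying the yellow paddle. Origin: centre of its underside, z up. The hinge pin runs along y at x = +55 mm, 66 mm up, between two dark cheeks (x +35 to +69 mm, 68 mm apart outside, 84 mm high) with a green stripe at pin height. From the pin the paddle reaches 104 mm towards -x, 44 mm wide, 8 mm thick
- press (a point): centre of the top of the round black rubber pad (32 mm diameter, 3 mm thick) on the yellow paddle, where to press: 85 mm from the hinge pin. It moves with the paddle: about 86 mm above the bench when released, 73 mm when the paddle is level, 59 mm at the bottom stop
- paddle (a joint): angle of the yellow spring-loaded paddle: 0 released (its free end tilted up 0.16 rad), grows as it is pressed down, 0.16 level (middle of the travel, run position), 0.32 at the bottom stop. It springs back when let go. Pushing down on the pad takes about 4 N to start, 7 N at the middle, 10 N at the bottom.
- beaker: bystander: glass beaker, 56 mm diameter, 70 mm high; origin: centre of its underside
- reagent: bystander: amber jar with a black cap, 48 mm diameter, 85 mm high; origin: centre of its underside
- screwdriver: bystander: screwdriver with a red handle, 160 mm long, lying on the bench
- collar: bystander: aluminium collar (ring), 44 mm diameter, 18 mm high; origin: centre of its underside
- vial: bystander: white plastic vial with a blue cap, 36 mm diameter, 60 mm high; origin: centre of its underside

How it is judged:
By the outcome, as a careful person would: the job done as asked, in the order asked, and still so for the second after the job is handed in, while the arm keeps its last pose, push and grip.
It also fails if it takes over 70 s, if anything falls off the work surface, if the arm or the gripper's body presses on something with over 40 N, if the wrist force passes 120 N, or if a joint passes its speed limit or range.

## Working session

There is one attempt and no reset: what is moved stays moved. The work goes in short steps, Python scripts to look and compute and a tool call to move; the robot and the scene stay as the last step left them, time stands still between calls to the robot, and variables do not carry over. Pictures are saved under pics/ and viewed, at most 10 in all, crops included, and the job is handed in when it is done.

Besides the shell and the picture viewer there is one more tool, called after "Request:" as name(argument=value, ...) on one line, values as JSON. carry_out: Moves the arm, as the interface text tells. Its arguments: {"type":"object","properties":{"series":{"type":"array","items":{"type":"array","items":{"type":"number","minimum":-1,"maximum":1}}},"squeeze":{"type":"number"}},"required":["series"]}

```bash
mkdir -p pics; cat > h.py <<'E'
import numpy as np, cv2
from station import env
def save(name,fn,crop=None,scale=1):
    im=env.capture(name)[:,:,::-1]
    if crop: x0,y0,x1,y1=crop; im=im[y0:y1,x0:x1]
    im=cv2.resize(im,None,fx=scale,fy=scale,interpolation=cv2.INTER_CUBIC); cv2.imwrite('pics/'+fn,im)
def pt(name,u,v,z):
    p=env.camera_params(name); R=cv2.Rodrigues(np.array(p['rvec'],float))[0]; t=np.array(p['tvec'],float).ravel()
    c=-R.T@t; d=R.T@np.array([(u-p['cx'])/p['fx'],(v-p['cy'])/p['fy'],1]); return c+d*(z-c[2])/d[2]
def px(name,P):
    p=env.camera_params(name); R=cv2.Rodrigues(np.array(p['rvec'],float))[0]; q=R@np.array(P)+np.array(p['tvec'],float).ravel()
    return p['fx']*q[0]/q[2]+p['cx'],p['fy']*q[1]/q[2]+p['cy']
E
python3 -c "
from h import *
save('top','top1.png',None,1.56);save('scene','scene1.png',None,1.56)
print(env.read_state(),env.tcp_to_tips); print(env.camera_params('top'))"
```

```text
{'clock': 0.1, 'joints': array([ 1.45358976e+00,  3.85466126e-01,  6.79218617e-03, -4.52799497e-04,
       -1.19397835e+00, -2.58608077e-01]), 'dq': array([ 0.00074102, -0.00250711,  0.00333596,  0.00017474, -0.00115578,
        0.0003419 ]), 'tau': array([-1.34607362e-04, -3.93319380e+01,  1.88929975e+01,  4.19791549e+00,
       -2.58616768e-03,  1.73842881e-06]), 'eef_pos': array([0.229171  , 0.58089897, 0.21764813]), 'tcp_rot': array([ 9.82381259e-01, -1.86885412e-01, -1.44358230e-04,  9.40527272e-04]), 'force': array([-0.28684422, -0.20610014,  0.16054706]), 'torque': array([ 0.04243884, -0.00493832, -0.05162521]), 'grip_force': 0.0, 'width': 0.0854799963579002} 0.025
{'fx': 373.9367248151815, 'fy': 373.9367248151815, 'cx': 251.67810565453289, 'cy': 191.87599043922054, 'rvec': array([ 2.15788523, -2.17982502,  0.12069777]), 'tvec': array([-0.03768102,  0.57482359,  0.84727201])}
```

View pics/top1.png

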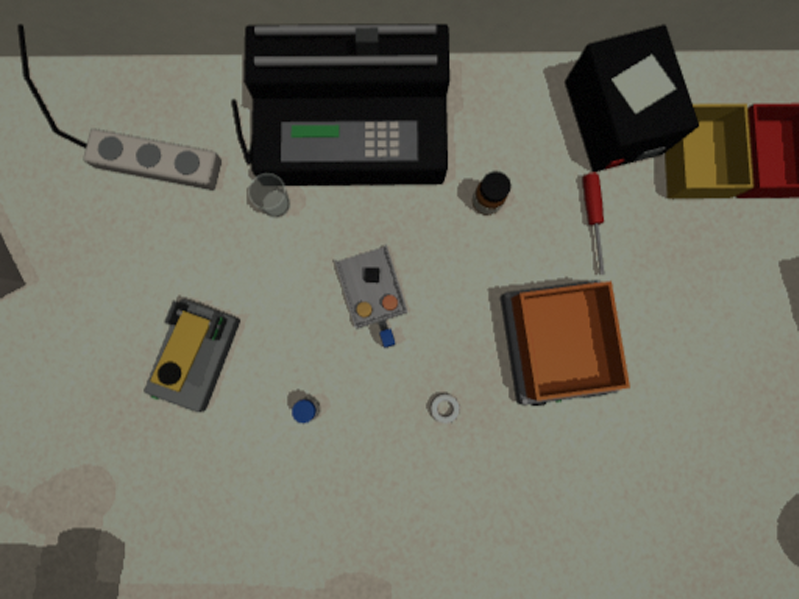

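View pics/scene1.png

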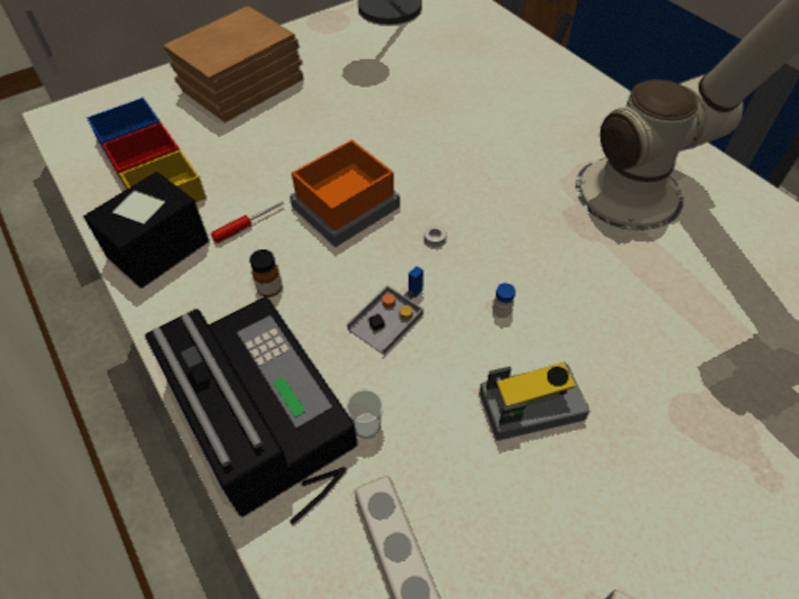

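The top view (1.56x) shows the tray with its open end at about (360,254) and the blue handle at (387,338). The bin is at (573,340), and the paddle pad at (170,373) with its hinge near (200,315). I'll enlarge the tray, control box and bin next.

```bash
python3 -c "
from h import *
im=env.capture('top')[:,:,::-1]
a=cv2.resize(im[150:270,85:285],None,fx=4,fy=4,interpolation=cv2.INTER_CUBIC)
cv2.imwrite('pics/crop1.png',a)
s=1.5605
for n,u,v,z in [('openL',334,260,.018),('openR',386,247,.018),('hL',357,327,.018),('hR',406,312,.018),('handletop',388,335,.060),
 ('bin UL',514,289,.095),('UR',612,283,.095),('LR',628,387,.095),('LL',529,399,.095),('pad',170,373,.086),('hinge',200,315,.07),('collar',445,408,.018),('vial',304,411,.06),('jar',495,187,.085),('beaker',268,190,.07)]:
  print(n,pt('top',u/s,v/s,z).round(4))
"
```

```text
openL [0.6376 0.0461 0.018 ]
openR [ 0.6571 -0.034   0.018 ]
hL [0.5342 0.0111 0.018 ]
hR [ 0.5563 -0.0636  0.018 ]
handletop [ 0.5197 -0.036   0.06  ]
bin UL [ 0.5805 -0.2128  0.095 ]
UR [ 0.5876 -0.3504  0.095 ]
LR [ 0.4433 -0.3652  0.095 ]
LL [ 0.4285 -0.2284  0.095 ]
pad [0.4688 0.2671 0.086 ]
hinge [0.5505 0.2327 0.07  ]
collar [ 0.4115 -0.1201  0.018 ]
vial [0.4127 0.0847 0.06  ]
jar [ 0.7302 -0.1923  0.085 ]
beaker [0.7332 0.1378 0.07  ]
```

View pics/crop1.png

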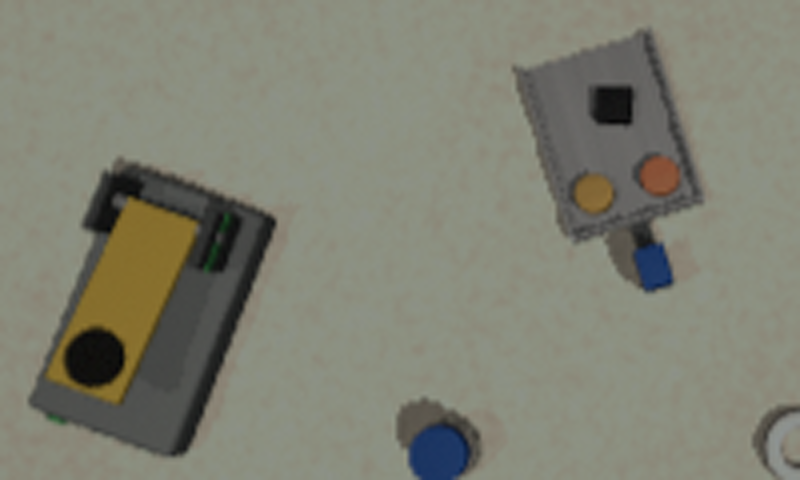

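The crop (4x, offset 85,150) shows the following pixel positions:
- **Tray rim corners:** (516,68), (648,32), (700,200) and (574,240).
- **Handle top:** centre at (652,267).
- **Pad:** centre at (94,357).
- **Paddle corners:** (128,197) and (200,222) at the hinge end, (45,375) and (122,403) at the free end.

```bash
cat >> h.py <<'E'
from scipy.optimize import least_squares
def fit(name,model,uv,x0):
    "planar pose (x,y,yaw) of model points from their pixels"
    def f(q):
        c,s=np.cos(q[2]),np.sin(q[2])
        return np.ravel([np.subtract(px(name,[q[0]+c*m[0]-s*m[1],q[1]+s*m[0]+c*m[1],m[2]]),p) for m,p in zip(model,uv)])
    r=least_squares(f,x0); return r.x,r.fun.reshape(-1,2)
E
python3 -c "
from h import *
C=lambda x,y:((x+.5)/4-.5+85,(y+.5)/4-.5+150)
q,r=fit('top',[(.055,.042,.018),(.055,-.042,.018),(-.055,-.042,.018),(-.055,.042,.018),(-.085,0,.06)],[C(516,68),C(648,32),C(700,200),C(574,240),C(652,267)],[.6,0,-.2+.5])
print('tray',q.round(4),r.round(1).tolist()); c,s=np.cos(q[2]),np.sin(q[2]); print('handle',q[0]-.085*c,q[1]-.085*s)
q,r=fit('top',[(0.055-.085,0,.086),(.055-.1035,.022,.066+.104*.16+.004),(.055-.1035,-.022,.066+.104*.16+.004)],[C(94,357),C(45,375),C(122,403)],[.51,.25,-.4])
print('control',q.round(4),r.round(1).tolist())
s=1.5605
q,r=fit('top',[(.075,.065,.095),(.075,-.065,.095),(-.075,-.065,.095),(-.075,.065,.095)],[(514/s,289/s),(612/s,283/s),(628/s,387/s),(529/s,399/s)],[.5,-.29,0])
print('bin',q.round(4),r.round(1).tolist())
from scipy.spatial.transform import Rotation as R
print(R.from_quat(env.read_state()['tcp_rot']).as_matrix().round(3))
"
```

```text
tray [ 0.597  -0.0087  0.296 ] [[-0.2, 0.1], [0.2, -1.3], [1.1, 0.2], [-1.1, 0.8], [-0.0, 0.1]]
handle 0.515658161009362 -0.03352760517791706
control [ 0.4977  0.2581 -0.339 ] [[0.4, -0.1], [-0.1, 0.2], [-0.3, -0.1]]
bin [ 0.51   -0.2892  0.0916] [[2.2, 0.8], [-1.6, -1.3], [-2.0, 1.0], [1.3, -0.4]]
[[ 0.93  -0.367 -0.   ]
 [-0.367 -0.93  -0.002]
 [ 0.     0.002 -1.   ]]
```

Request:
carry_out(series=[[0.0955, -0.205, 0, 0, 0, -0.412, 1], [0.0955, -0.205, 0, 0, 0, -0.412, 1], [0.0955, -0.205, 0, 0, 0, -0.412, 1], [0.0955, -0.205, 0, 0, 0, -0.412, 1], [0.0955, -0.205, 0, 0, 0, -0.412, 1]])

```text
clock: 0.57
eef_pos: [0.3019, 0.4218, 0.2186]
tcp_rot: [0.877, -0.481, 0.0, 0.002]
force: [-0.6, 0.3, 0.4]
width: 0.0856
grip_force: 0.0
```

Request:
carry_out(series=[[0.0955, -0.205, 0, 0, 0, -0.412, 1], [0.0955, -0.205, 0, 0, 0, -0.412, 1], [0.0955, -0.205, 0, 0, 0, -0.412, 1], [0.0955, -0.205, 0, 0, 0, -0.412, 1], [0.0955, -0.205, 0, 0, 0, -0.412, 1]])

```text
clock: 0.98
eef_pos: [0.3732, 0.2687, 0.2185]
tcp_rot: [-0.688, 0.725, -0.0, -0.001]
force: [0.9, 0.6, -1.0]
width: 0.0856
grip_force: 0.0
```

Request:
carry_out(series=[[0.0955, -0.205, 0, 0, 0, -0.412, 1], [0.0955, -0.205, 0, 0, 0, -0.412, 1], [0.0955, -0.205, 0, 0, 0, -0.412, 1], [0.0955, -0.205, 0, 0, 0, -0.412, 1], [0.0955, -0.205, 0, 0, 0, -0.412, 1]])

```text
clock: 1.4
eef_pos: [0.4453, 0.1152, 0.2184]
tcp_rot: [-0.434, 0.901, -0.0, -0.001]
force: [-0.1, 0.2, 0.6]
width: 0.0852
grip_force: 0.0
```

Request:
carry_out(series=[[0.0955, -0.205, 0, 0, 0, -0.412, 1], [0.0955, -0.205, 0, 0, 0, -0.412, 1], [0.0955, -0.205, 0, 0, 0, -0.412, 1], [0.0955, -0.205, 0, 0, 0, -0.412, 1], [0.0955, -0.205, 0, 0, 0, -0.412, 1]])

```text
clock: 1.82
eef_pos: [0.5175, -0.0386, 0.218]
tcp_rot: [-0.14, 0.99, -0.001, -0.0]
force: [0.3, 0.4, -0.1]
width: 0.0853
grip_force: 0.0
```

```bash
cat >> h.py <<'E'
from scipy.spatial.transform import Rotation as Rot
def wpt(u,v,z):
    s=env.read_state(); T=np.array(env.camera_params('wrist')['T_tool_cam']); p=env.camera_params('wrist')
    R=Rot.from_quat(s['tcp_rot']).as_matrix(); c=R@T[:3,3]+s['eef_pos']
    d=R@T[:3,:3]@np.array([(u-p['cx'])/p['fx'],(v-p['cy'])/p['fy'],1]); return c+d*(z-c[2])/d[2]
E
python3 -c "
from h import *
save('wrist','w1.png',None,1.5)
s=env.read_state();print(s['eef_pos'],Rot.from_quat(s['tcp_rot']).as_matrix().round(3),s['joints'].round(2))"
```

```text
[ 0.51657966 -0.03696114  0.21778595] [[-0.961 -0.275 -0.001]
 [-0.275  0.961 -0.001]
 [ 0.001 -0.    -1.   ]] [ 0.24  0.2  -0.25  0.   -1.12 -1.53]
```

View pics/w1.png

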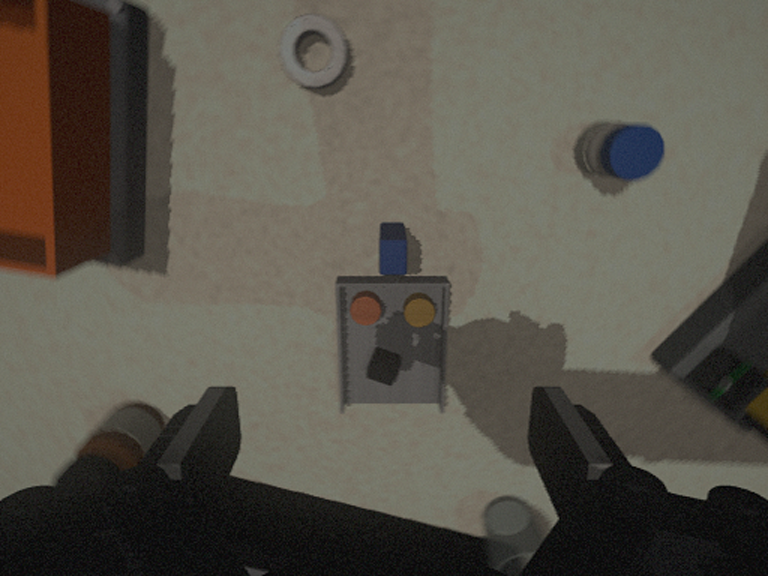

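```bash
python3 -c "
from h import *
p=env.camera_params('wrist');T=np.array(p['T_tool_cam']);s=env.read_state()
M=np.eye(4);M[:3,:3]=Rot.from_quat(s['tcp_rot']).as_matrix();M[:3,3]=s['eef_pos'];W=M@T;print(W.round(3))
def pw(P):
  q=np.linalg.inv(W)@np.r_[P,1]; return np.array([p['fx']*q[0]/q[2]+p['cx'],p['fy']*q[1]/q[2]+p['cy']])*1.5
tx,ty,a=.597,-.0087,.296;c,S=np.cos(a),np.sin(a)
for n,m in dict(ot=(-.085,0,.06),bl=(-.097,.009,.06),br=(-.097,-.009,.06),fl=(-.073,.009,.06),fbot=(-.073,0,0),bbot=(-.097,0,0),wl=(-.055,.042,.018),wr=(-.055,-.042,.018),oL=(.055,.042,.018),oR=(.055,-.042,.018)).items():
  print(n,pw([tx+c*m[0]-S*m[1],ty+S*m[0]+c*m[1],m[2]]).round(0))
"
```

```text
[[-0.276  0.912  0.302  0.438]
 [ 0.961  0.262  0.086 -0.058]
 [-0.001  0.314 -0.949  0.375]
 [ 0.     0.     0.     1.   ]]
ot [388. 256.]
bl [402. 238.]
br [374. 238.]
fl [402. 274.]
fbot [388. 252.]
bbot [388. 221.]
wl [445. 280.]
wr [332. 282.]
oL [442. 411.]
oR [338. 412.]
```

The wrist view shows the handle top at (393,256), against a predicted (388,256). That is a shift of about 1.5 to 3 mm, so the measurement holds, and I'll descend.

Request:
carry_out(series=[[-0.0017, 0.006, -0.05, 0, 0, 0.01, 1], [-0.0017, 0.006, -0.1, 0, 0, 0.01, 1], [-0.0017, 0.006, -0.15, 0, 0, 0.01, 1], [-0.0017, 0.006, -0.19, 0, 0, 0.01, 1], [-0.0017, 0.006, -0.224, 0, 0, 0.01, 1]])

```text
clock: 2.28
eef_pos: [0.513, -0.0286, 0.0484]
tcp_rot: [-0.155, 0.988, 0.0, -0.001]
force: [-0.2, -0.1, 0.4]
width: 0.0854
grip_force: 0.0
```

Request:
carry_out(series=[[0, 0, 0, 0, 0, 0, 1], [0, 0, 0, 0, 0, 0, 0.3], [0, 0, 0, 0, 0, 0, 0], [0, 0, 0, 0, 0, 0, 0], [0, 0, 0, 0, 0, 0, 0]], squeeze=90)

```text
clock: 2.7
eef_pos: [0.5158, -0.0287, 0.0525]
tcp_rot: [-0.154, 0.988, 0.0, 0.002]
force: [0.3, 0.1, -0.5]
width: 0.0388
grip_force: 0.0
```

Request:
carry_out(series=[[0, 0, 0, 0, 0, 0, 0], [0, 0, 0, 0, 0, 0, 0], [0, 0, 0, 0, 0, 0, 0], [0, 0, 0, 0, 0, 0, 0], [0, 0, 0, 0, 0, 0, 0]])

```text
clock: 3.12
eef_pos: [0.5146, -0.0292, 0.0507]
tcp_rot: [-0.154, 0.988, 0.0, 0.0]
force: [0.1, 0.2, 0.1]
width: -0.0003
grip_force: 0.0
```

```bash
python3 -c "
from h import *
a=env.capture('scene')[:,:,::-1][120:270,180:380];b=env.capture('top')[:,:,::-1][130:280,170:370]
cv2.imwrite('pics/c2.png',cv2.resize(np.hstack([a,b]),None,fx=2,fy=2,interpolation=cv2.INTER_CUBIC))
s=env.read_state();print(s['eef_pos'],s['width'],s['grip_force'],s['joints'])"
```

```text
[ 0.51454591 -0.02914811  0.05058565] 0.00013203496380324048 0.0 [ 2.58664227e-01  3.93727599e-01 -4.72216397e-01 -3.06103913e-05
 -7.04954007e-01 -1.52065384e+00]
```

View pics/c2.png

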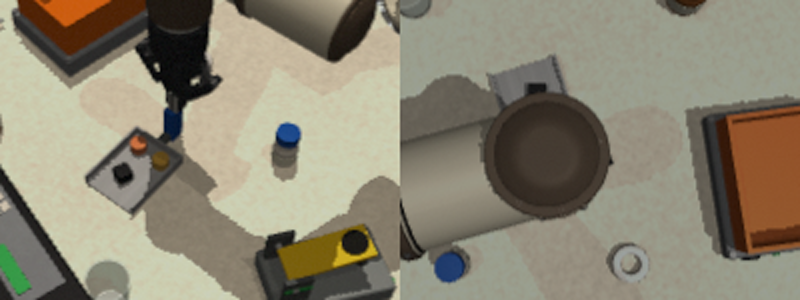

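```bash
python3 -c "
from h import *
s=env.read_state();R=Rot.from_quat(s['tcp_rot']).as_matrix();e=s['eef_pos']
f=lambda P:np.round(px('scene',P),1)
print('tcp',f(e),'tip',f(e+R[:,2]*.025),'back50',f(e-R[:,2]*.05))
tx,ty,a=.597,-.0087,.296;c,S=np.cos(a),np.sin(a)
for m in [(-.085,0,.06),(-.085,0,0),(-.055,.042,.018),(-.055,-.042,.018),(.055,.042,.018),(.055,-.042,.018)]: print(m,f([tx+c*m[0]-S*m[1],ty+S*m[0]+c*m[1],m[2]]))
a=env.capture('scene')[:,:,::-1][125:225,220:340];w=env.capture('wrist')[:,:,::-1]
cv2.imwrite('pics/c3.png',np.hstack([cv2.resize(a,(480,400),interpolation=cv2.INTER_CUBIC),cv2.resize(w[130:384,130:384],(320,400))]))
"
```

```text
tcp [268.  176.4] tip [267.8 182. ] back50 [268.3 164.6]
(-0.085, 0, 0.06) [266.8 173.4]
(-0.085, 0, 0) [266.5 186.8]
(-0.055, 0.042, 0.018) [271.8 197.1]
(-0.055, -0.042, 0.018) [248.4 182.1]
(0.055, 0.042, 0.018) [246.2 223.5]
(0.055, -0.042, 0.018) [222.4 207. ]
```

View pics/c3.png

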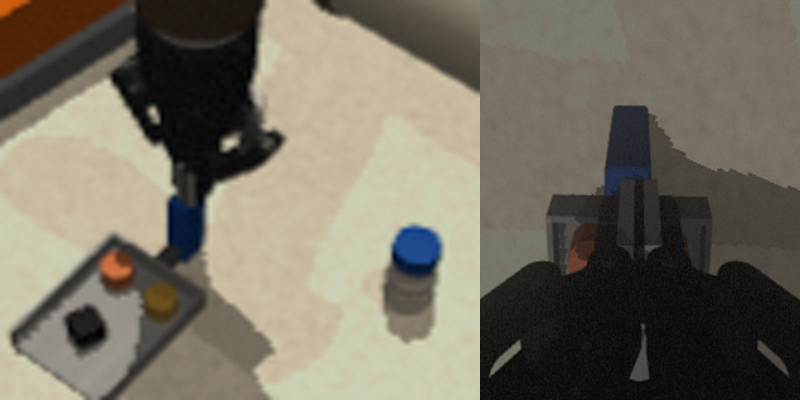

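```bash
python3 -c "
from h import *
p=env.camera_params('wrist');T=np.array(p['T_tool_cam']);s=env.read_state();print(env.tcp_to_tips)
M=np.eye(4);M[:3,:3]=Rot.from_quat(s['tcp_rot']).as_matrix();M[:3,3]=s['eef_pos'];W=M@T
def pc(q): return (np.array([p['fx']*q[0]/q[2]+p['cx'],p['fy']*q[1]/q[2]+p['cy']])).round(0)
for z in (-.02,-.01,0,.006,.015,.025): print(z,pc((np.linalg.inv(T)@[0,0,z,1])), pc((np.linalg.inv(T)@[.011,0,z,1])))
tx,ty,a=.597,-.0087,.296;c,S=np.cos(a),np.sin(a)
for m in [(-.097,0,.06),(-.073,0,.06),(-.097,0,0),(-.055,.042,.018),(-.055,-.042,.018)]: print(m,pc(np.linalg.inv(W)@[tx+c*m[0]-S*m[1],ty+S*m[0]+c*m[1],m[2],1]))
print([k for k in dir(env) if k[0]!='_'])
"
```

```text
0.025
-0.02 [254. 267.] [254. 246.]
-0.01 [254. 256.] [254. 236.]
0 [254. 247.] [254. 227.]
0.006 [254. 242.] [254. 223.]
0.015 [254. 234.] [254. 216.]
0.025 [255. 227.] [255. 210.]
(-0.097, 0, 0.06) [245. 233.]
(-0.073, 0, 0.06) [245. 277.]
(-0.097, 0, 0) [248. 194.]
(-0.055, 0.042, 0.018) [313. 266.]
(-0.055, -0.042, 0.018) [181. 264.]
['MotionError', 'camera_params', 'capture', 'finish_job', 'read_state', 'tcp_to_tips']
```

```bash
python3 -c "
from h import *
p=env.camera_params('wrist');T=np.array(p['T_tool_cam'])
def pc(q): return (np.array([p['fx']*q[0]/q[2]+p['cx'],p['fy']*q[1]/q[2]+p['cy']])*1.5).round(0)
for z in (-.03,-.01,.012,.025): print(z,[pc((np.linalg.inv(T)@[x,y,z,1])).tolist() for x in (-.011,.011) for y in (.0427,.055)])
"
```

```text
-0.03 [[525.0, 451.0], [567.0, 451.0], [532.0, 385.0], [576.0, 385.0]]
-0.01 [[509.0, 414.0], [546.0, 414.0], [515.0, 354.0], [553.0, 354.0]]
0.012 [[496.0, 382.0], [528.0, 382.0], [500.0, 328.0], [534.0, 328.0]]
0.025 [[489.0, 366.0], [520.0, 366.0], [493.0, 315.0], [524.0, 315.0]]
```

The pictures disagree with the stated tool length. In both camera views the shut fingertips lie about 19 mm behind the reported TCP, not 25 mm ahead of it. They hover roughly 10 mm above the handle, which explains the empty grasp. I'll open, go 44 mm lower and watch the force.

Request:
carry_out(series=[[0.001, -0.004, 0, 0, 0, 0, 1], [0.001, -0.004, 0, 0, 0, 0, 1], [0.001, -0.004, 0, 0, 0, 0, 1], [0.001, -0.004, 0, 0, 0, 0, 1], [0.001, -0.004, 0, 0, 0, 0, 1]])

```text
clock: 3.73
eef_pos: [0.5153, -0.0322, 0.0506]
tcp_rot: [-0.154, 0.988, 0.0, -0.0]
force: [0.0, -0.6, 0.3]
width: 0.0606
grip_force: 0.0
```

Request:
carry_out(series=[[0, 0, 0, 0, 0, 0, 1], [0, 0, 0, 0, 0, 0, 1], [0, 0, 0, 0, 0, 0, 1], [0, 0, -0.01, 0, 0, 0, 1], [0, 0, -0.02, 0, 0, 0, 1]])

```text
clock: 4.15
eef_pos: [0.5156, -0.032, 0.0354]
tcp_rot: [-0.154, 0.988, 0.0, 0.001]
force: [-0.3, -0.2, 0.1]
width: 0.0854
grip_force: 0.0
```

Request:
carry_out(series=[[0, 0, -0.01, 0, 0, 0, 1], [0, 0, -0.02, 0, 0, 0, 1], [0, 0, -0.03, 0, 0, 0, 1], [0, 0, -0.039, 0, 0, 0, 1], [0, 0, -0.039, 0, 0, 0, 1]])

```text
clock: 4.57
eef_pos: [0.5141, -0.0324, 0.0045]
tcp_rot: [-0.154, 0.988, -0.0, -0.002]
force: [0.1, 0.0, -0.5]
width: 0.0855
grip_force: 0.0
```

```bash
python3 -c "
from h import *
a=env.capture('scene')[:,:,::-1][125:225,220:340];w=env.capture('wrist')[:,:,::-1]
cv2.imwrite('pics/c4.png',np.hstack([cv2.resize(a,(480,400),interpolation=cv2.INTER_CUBIC),cv2.resize(w[130:384,130:384],(320,400))]))
s=env.read_state();print(s['eef_pos'],s['force'],s['width'])"
```

```text
[ 0.51519695 -0.03218858  0.00592438] [ 0.05581282  0.20729847 -0.14090588] 0.08552790265787641
```

View pics/c4.png

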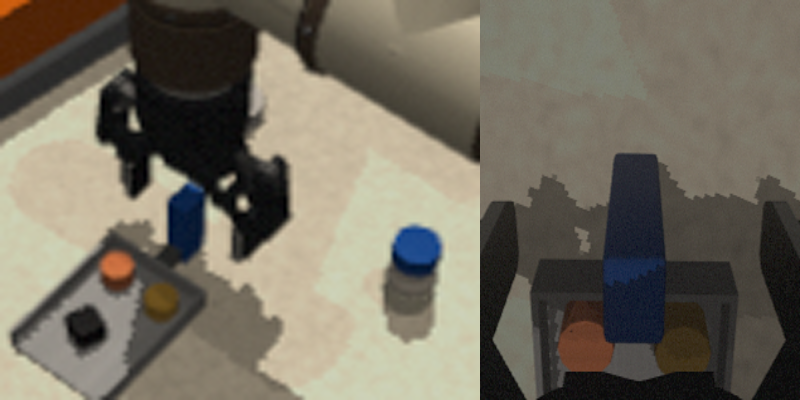

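The fingers now straddle the handle, with the handle centred between them. I'll close.

Request:
carry_out(series=[[0, 0, 0, 0, 0, 0, 0], [0, 0, 0, 0, 0, 0, 0], [0, 0, 0, 0, 0, 0, 0], [0, 0, 0, 0, 0, 0, 0], [0, 0, 0, 0, 0, 0, 0]], squeeze=100)

```text
clock: 5.08
eef_pos: [0.5155, -0.0321, 0.0066]
tcp_rot: [-0.154, 0.988, 0.0, 0.0]
force: [0.5, 0.3, 0.9]
width: 0.0257
grip_force: 0.0
```

Request:
carry_out(series=[[0, 0, 0, 0, 0, 0, 0], [0, 0, 0, 0, 0, 0, 0], [0, 0, 0, 0, 0, 0, 0], [0, 0, 0, 0, 0, 0, 0], [0, 0, 0, 0, 0, 0, 0]])

```text
clock: 5.5
eef_pos: [0.5156, -0.0321, 0.0068]
tcp_rot: [-0.154, 0.988, -0.0, 0.0]
force: [-0.7, -0.5, 6.2]
width: 0.0167
grip_force: 97.5
```

Request:
carry_out(series=[[0, 0, 0.005, 0, 0, 0, 0], [0, 0, 0.015, 0, 0, 0, 0], [0, 0, 0.027, 0, 0, 0, 0], [0, 0, 0.037, 0, 0, 0, 0], [0, 0, 0.042, 0, 0, 0, 0]])

```text
clock: 5.92
eef_pos: [0.5159, -0.032, 0.0392]
tcp_rot: [-0.154, 0.988, 0.0, 0.001]
force: [-0.3, 0.6, -2.2]
width: 0.0168
grip_force: 97.4
```

```bash
python3 -c "
from h import *
a=env.capture('scene')[:,:,::-1][125:225,220:340];w=env.capture('wrist')[:,:,::-1]
cv2.imwrite('pics/c5.png',np.hstack([cv2.resize(a,(480,400),interpolation=cv2.INTER_CUBIC),cv2.resize(w[130:384,130:384],(320,400))]))
s=env.read_state();print(s['eef_pos'],s['force'],s['torque'],s['width'],s['joints'])"
```

```text
[ 0.51595642 -0.03193858  0.03895373] [-0.35956816  0.2657618  -3.82394068] [-0.04322818  0.19680505  0.03496972] 0.01697314764135444 [ 2.52433616e-01  4.12745709e-01 -4.80785941e-01 -3.99415332e-05
 -6.74978658e-01 -1.51441343e+00]
```

View pics/c5.png

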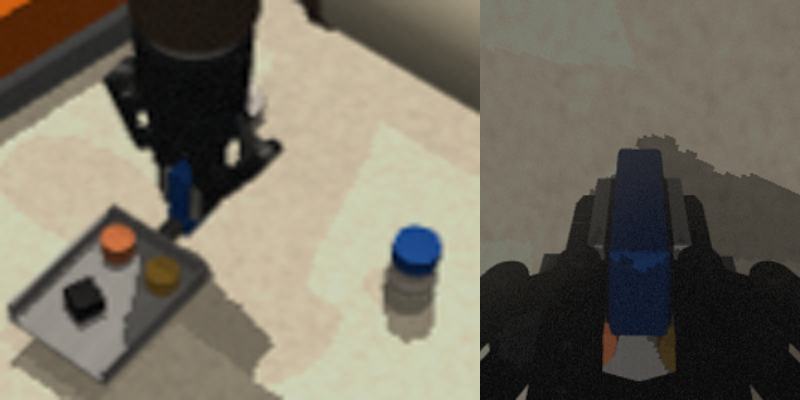

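Everything is held level with the three pieces still in the tray. I'll lift and then carry it gently over to the bin.

Request:
carry_out(series=[[0, 0, 0.01, 0, 0, 0, 0], [0, 0, 0.035, 0, 0, 0, 0], [0, 0, 0.07, 0, 0, 0, 0], [0, 0, 0.1, 0, 0, 0, 0], [0, 0, 0.118, 0, 0, 0, 0]])

```text
clock: 6.43
eef_pos: [0.5163, -0.0321, 0.129]
tcp_rot: [-0.154, 0.988, -0.0, 0.002]
force: [1.2, 0.7, -3.7]
width: 0.0171
grip_force: 97.8
```

Request:
carry_out(series=[[-0.0038, -0.0055, 0, 0, 0, 0, 0], [-0.0113, -0.0165, 0, 0, 0, 0, 0], [-0.0226, -0.033, 0, 0, 0, 0, 0], [-0.0377, -0.055, 0, 0, 0, 0, 0], [-0.0566, -0.0824, 0, 0, 0, 0, 0]])

```text
clock: 6.85
eef_pos: [0.4706, -0.095, 0.1246]
tcp_rot: [-0.154, 0.988, 0.0, -0.002]
force: [0.6, -0.7, -3.7]
width: 0.0168
grip_force: 97.5
```

Request:
carry_out(series=[[-0.0211, -0.0308, 0, 0, 0, -0.015, 0], [-0.0422, -0.0615, 0, 0, 0, -0.045, 0], [-0.0633, -0.0923, 0, 0, 0, -0.085, 0], [-0.0844, -0.1231, 0, 0, 0, -0.12, 0], [-0.1056, -0.1539, 0, 0, 0, -0.147, 0]])

```text
clock: 7.27
eef_pos: [0.3901, -0.2106, 0.1248]
tcp_rot: [-0.042, 0.999, 0.001, -0.002]
force: [0.5, -0.5, -2.5]
width: 0.0169
grip_force: 97.4
```

Request:
carry_out(series=[[-0.0211, -0.0308, 0, 0, 0, 0, 0], [-0.0422, -0.0615, 0, 0, 0, 0, 0], [-0.0611, -0.089, 0, 0, 0, 0, 0], [-0.0762, -0.111, 0, 0, 0, 0, 0], [-0.0852, -0.1242, 0, 0, 0, 0, 0]])

```text
clock: 7.68
eef_pos: [0.3257, -0.3034, 0.1247]
tcp_rot: [-0.043, 0.999, 0.001, -0.002]
force: [0.6, 0.4, -2.8]
width: 0.017
grip_force: 97.6
```

Request:
carry_out(series=[[-0.0045, -0.0066, 0, 0, 0, 0, 0], [-0.006, -0.0088, 0, 0, 0, 0, 0], [-0.006, -0.0088, 0, 0, 0, 0, 0], [-0.006, -0.0088, 0, 0, 0, 0, 0]])

```text
clock: 8.02
eef_pos: [0.3249, -0.3087, 0.1259]
tcp_rot: [-0.044, 0.999, 0.0, -0.0]
force: [-0.4, -0.5, -2.6]
width: 0.0172
grip_force: 97.6
```

```bash
python3 -c "
from h import *
a=env.capture('scene')[:,:,::-1][70:190,150:290]
cv2.imwrite('pics/c6.png',cv2.resize(a,None,fx=5,fy=5,interpolation=cv2.INTER_CUBIC))
s=env.read_state();print(s['eef_pos'],s['force'],s['torque'],s['joints'])
print(Rot.from_quat(s['tcp_rot']).as_matrix().round(3))"
```

```text
[ 0.32531576 -0.30864543  0.12609872] [-0.10339602  0.49831303 -2.91798362] [-0.03604829  0.16254989 -0.04272057] [-3.94831784e-01  1.83822172e-01 -5.40403603e-01 -1.50497121e-04
 -8.47109100e-01 -1.08681467e+00]
[[-0.996 -0.089 -0.   ]
 [-0.089  0.996  0.   ]
 [ 0.     0.    -1.   ]]
```

View pics/c6.png

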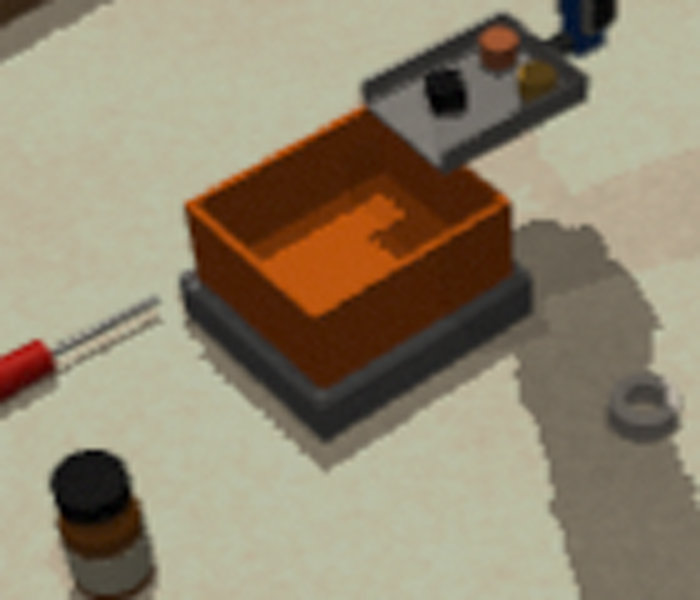

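```bash
python3 -c "
from h import *
g=lambda P:np.round((np.array(px('scene',P))-[150,70])*5)
def W(cx,cy,a,x,y,z): c,s=np.cos(a),np.sin(a); return g([cx+c*x-s*y,cy+s*x+c*y,z])
for x in(1,-1):
  for y in(1,-1): print('bin',x,y,W(.51,-.2925,.09,x*.075,y*.065,.095),'base',W(.51,-.2925,.09,x*.085,y*.075,.034))
tc=np.array([.3253+.085*.996,-.3086+.085*.089]);print('trayc',tc)
for y in(1,-1): print('lip',W(*tc,.09,.055,y*.042,.12),'wall',W(*tc,.09,-.055,y*.042,.138))
"
```

```text
bin 1 1 [307. 317.] base [312. 407.]
bin 1 -1 [182. 198.] base [174. 271.]
bin -1 1 [511. 204.] base [535. 279.]
bin -1 -1 [382.  96.] base [391. 156.]
trayc [ 0.40996  -0.301035]
lip [448. 173.] wall [591.  72.]
lip [363. 102.] wall [504.   6.]
```

Request:
carry_out(series=[[0.0015, 0.0001, 0.0163, -0.0052, 0.058, 0, 0], [0.0044, 0.0004, 0.0323, -0.0105, 0.116, 0, 0], [0.0085, 0.0008, 0.048, -0.0157, 0.174, 0, 0], [0.0142, 0.0013, 0.0633, -0.021, 0.232, 0, 0], [0.0211, 0.0019, 0.0781, -0.0262, 0.29, 0, 0]])

```text
clock: 8.48
eef_pos: [0.3423, -0.3071, 0.186]
tcp_rot: [-0.044, 0.975, -0.011, -0.217]
force: [-0.1, -0.8, -3.2]
width: 0.0168
grip_force: 97.7
```

Request:
carry_out(series=[[0.0081, 0.0007, 0.014, -0.0052, 0.058, 0, 0], [0.0174, 0.0016, 0.0273, -0.0105, 0.116, 0, 0], [0.0279, 0.0025, 0.0399, -0.0157, 0.174, 0, 0], [0.0279, 0.0025, 0.0399, -0.0157, 0.174, 0, 0], [0.0279, 0.0025, 0.0399, -0.0157, 0.174, 0, 0]])

```text
clock: 8.9
eef_pos: [0.3638, -0.3051, 0.2136]
tcp_rot: [-0.043, 0.939, -0.016, -0.342]
force: [-0.6, 0.9, -1.4]
width: 0.0172
grip_force: 97.9
```

Request:
carry_out(series=[[0, 0, 0, 0, 0, 0, 0], [0, 0, 0, 0, 0, 0, 0], [0, 0, 0, 0, 0, 0, 0], [0, 0, 0, 0, 0, 0, 0]])

```text
clock: 9.23
eef_pos: [0.3616, -0.3059, 0.2154]
tcp_rot: [-0.041, 0.939, -0.016, -0.341]
force: [-0.1, -0.1, -1.4]
width: 0.0167
grip_force: 97.9
```

```bash
python3 -c "
from h import *
a=env.capture('scene')[:,:,::-1][70:190,150:290];b=env.capture('top')[:,:,::-1][170:290,300:440]
cv2.imwrite('pics/c7.png',cv2.resize(np.hstack([a,b]),None,fx=2.8,fy=2.8,interpolation=cv2.INTER_CUBIC))
s=env.read_state();print(s['eef_pos'],s['force'],s['torque'],s['joints'])
print(Rot.from_quat(s['tcp_rot']).as_matrix().round(3))
# piece colours in the bin/tray, measured in the scene crop
h=cv2.cvtColor(a,cv2.COLOR_BGR2HSV)"
```

```text
[ 0.36164917 -0.30591269  0.21529239] [-0.38777636  0.39254139 -1.77836556] [ 0.093725   -1.5251727   0.08588851] [-0.22356085  0.45128694 -0.15914295  0.19983892 -1.63235323 -1.31705506]
[[-0.763 -0.088 -0.64 ]
 [-0.067  0.996 -0.058]
 [ 0.642 -0.001 -0.766]]
```

View pics/c7.png

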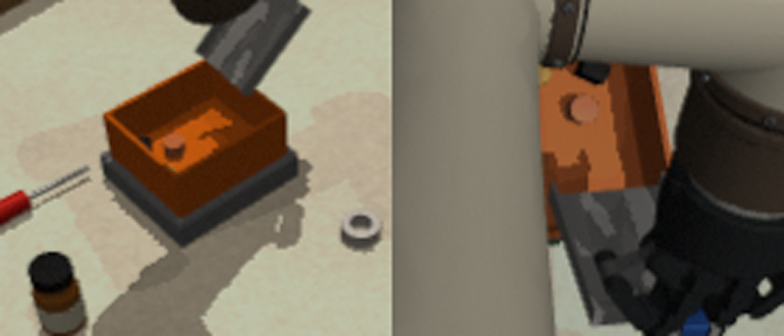

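All three pieces lie in the bin and the tray is empty. I'll tilt it back to level and return it to its original spot.

Request:
carry_out(series=[[-0.0082, -0.0007, -0.0167, 0.007, -0.0773, 0, 0], [-0.0163, -0.0015, -0.0333, 0.014, -0.1547, 0, 0], [-0.0245, -0.0022, -0.05, 0.021, -0.232, 0, 0], [-0.0327, -0.0029, -0.0667, 0.028, -0.309, 0, 0], [-0.0408, -0.0037, -0.0833, 0.0349, -0.387, 0, 0]])

```text
clock: 9.75
eef_pos: [0.3313, -0.3087, 0.1528]
tcp_rot: [-0.044, 0.998, -0.003, -0.055]
force: [0.6, 0.2, -2.5]
width: 0.0168
grip_force: 97.8
```

Request:
carry_out(series=[[-0.0082, -0.0007, -0.0167, 0.007, -0.0773, 0, 0], [-0.0082, -0.0007, -0.0167, 0.007, -0.0773, 0, 0], [0.005, 0.007, -0.0167, 0.007, -0.0773, 0, 0], [0.025, 0.036, -0.0167, 0.007, -0.0773, 0, 0], [0.05, 0.073, -0.0167, 0.007, -0.0773, 0, 0]])

```text
clock: 10.17
eef_pos: [0.3692, -0.2542, 0.1404]
tcp_rot: [-0.042, 0.999, -0.0, 0.0]
force: [0.5, -0.7, -1.8]
width: 0.0171
grip_force: 97.9
```

Request:
carry_out(series=[[0.025, 0.036, 0, 0, 0, 0.02, 0], [0.05, 0.072, 0, 0, 0, 0.05, 0], [0.075, 0.108, 0, 0, 0, 0.09, 0], [0.1, 0.145, 0, 0, 0, 0.12, 0], [0.125, 0.182, 0, 0, 0, 0.147, 0]])

```text
clock: 10.58
eef_pos: [0.4639, -0.1154, 0.1403]
tcp_rot: [-0.155, 0.988, -0.0, 0.0]
force: [0.4, -0.0, -2.8]
width: 0.0167
grip_force: 98.0
```

Request:
carry_out(series=[[0.024, 0.036, 0, 0, 0, 0, 0], [0.045, 0.068, 0, 0, 0, 0, 0], [0.06, 0.093, 0, 0, 0, 0, 0], [0.07, 0.108, 0, 0, 0, 0, 0], [0.0705, 0.111, 0, 0, 0, 0, 0]])

```text
clock: 11.0
eef_pos: [0.5174, -0.032, 0.1399]
tcp_rot: [-0.155, 0.988, -0.0, 0.0]
force: [-0.2, 0.4, -2.8]
width: 0.0171
grip_force: 98.0
```

```bash
python3 -c "
from h import *
s=env.read_state();print(s['eef_pos'],s['force'],s['torque'],s['width'])
print(Rot.from_quat(s['tcp_rot']).as_matrix().round(3))"
```

```text
[ 0.51737112 -0.03198762  0.13987806] [-0.15319519  0.43291037 -2.75716053] [-0.07512574  0.07521013  0.02607955] 0.017075940396705545
[[-0.952 -0.307  0.001]
 [-0.307  0.952 -0.   ]
 [-0.001 -0.001 -1.   ]]
```

Request:
carry_out(series=[[0, 0, -0.02, 0, 0, 0, 0], [0, 0, -0.06, 0, 0, 0, 0], [0, 0, -0.1, 0, 0, 0, 0], [0, 0, -0.14, 0, 0, 0, 0], [0, 0, -0.16, 0, 0, 0, 0]])

```text
clock: 11.42
eef_pos: [0.5127, -0.0352, 0.0168]
tcp_rot: [-0.153, 0.988, -0.0, -0.003]
force: [0.0, 0.5, -1.2]
width: 0.017
grip_force: 97.9
```

Request:
carry_out(series=[[0, 0, -0.006, 0, 0, 0, 0], [0, 0, -0.012, 0, 0, 0, 0], [0, 0, -0.015, 0, 0, 0, 0], [0, 0, -0.016, 0, 0, 0, 0], [0, 0, -0.016, 0, 0, 0, 0]])

```text
clock: 11.83
eef_pos: [0.5163, -0.034, 0.0089]
tcp_rot: [-0.154, 0.988, 0.0, 0.001]
force: [-0.6, 1.1, -2.1]
width: 0.0167
grip_force: 97.9
```

```bash
python3 -c "
from h import *
s=env.read_state();print(s['eef_pos'],s['force'],s['torque'])
im=env.capture('scene')
tx,ty,a=.597,-.0087,.3;c,S=np.cos(a),np.sin(a)
P=np.array([px('scene',[tx+c*x-S*y,ty+S*x+c*y,.006]) for x,y in [(-.04,-.036),(-.04,.036),(.055,.036),(.055,-.036)]])
m=cv2.fillPoly(np.zeros(im.shape[:2],np.uint8),[P.round().astype(int)],1)>0
h=cv2.cvtColor(im,cv2.COLOR_RGB2HSV)[m]; print(m.sum(),'saturated',(h[:,1]>90).sum(),'V pct',np.percentile(h[:,2],[0,5,50,95]))
"
```

```text
[ 0.51629005 -0.03403742  0.00885375] [-0.57383653  1.09755168 -2.05629573] [-0.05665213  0.10474834 -0.05526885]
810 saturated 0 V pct [ 50.   69.  148.5 153. ]
```

Request:
carry_out(series=[[0, 0, -0.001, 0, 0, 0, 0], [0, 0, -0.002, 0, 0, 0, 0], [0, 0, -0.002, 0, 0, 0, 0]])

```text
clock: 12.13
eef_pos: [0.5159, -0.034, 0.0069]
tcp_rot: [-0.154, 0.988, 0.0, 0.001]
force: [-0.1, 0.5, 0.4]
width: 0.017
grip_force: 98.3
```

Request:
carry_out(series=[[0, 0, -0.001, 0, 0, 0, 0], [0, 0, -0.001, 0, 0, 0, 0], [0, 0, -0.001, 0, 0, 0, 0]])

```text
clock: 12.38
eef_pos: [0.516, -0.034, 0.0068]
tcp_rot: [-0.154, 0.988, -0.0, 0.001]
force: [-1.6, 0.2, 5.5]
width: 0.0169
grip_force: 99.2
```

The tray rests on the bench with 5 N of support. I'll release it, rise, shut the fingers and go over the pad.

Request:
carry_out(series=[[0, 0, 0, 0, 0, 0, 1], [0, 0, 0, 0, 0, 0, 1], [0, 0, 0, 0, 0, 0, 1], [0, 0, 0, 0, 0, 0, 1], [0, 0, 0, 0, 0, 0, 1]], squeeze=40)

```text
clock: 12.8
eef_pos: [0.5156, -0.0341, 0.0055]
tcp_rot: [-0.154, 0.988, 0.0, 0.0]
force: [-0.5, 0.4, -0.1]
width: 0.0762
grip_force: 0.0
```

Request:
carry_out(series=[[0, 0, 0, 0, 0, 0, 1], [0, 0, 0, 0, 0, 0, 1], [0, 0, 0, 0, 0, 0, 1], [0, 0, 0.01, 0, 0, 0, 1], [0, 0, 0.03, 0, 0, 0, 1]])

```text
clock: 13.22
eef_pos: [0.5141, -0.0343, 0.0272]
tcp_rot: [-0.154, 0.988, -0.0, -0.002]
force: [-0.4, 0.2, -0.2]
width: 0.0851
grip_force: 0.0
```

Request:
carry_out(series=[[0, 0, 0.03, 0, 0, 0, 1], [0, 0, 0.07, 0, 0, 0, 1], [0, 0, 0.11, 0, 0, 0, 1], [0, 0, 0.14, 0, 0, 0, 1], [0, 0, 0.15, 0, 0, 0, 1]])

```text
clock: 13.63
eef_pos: [0.5178, -0.0338, 0.1453]
tcp_rot: [-0.154, 0.988, -0.0, 0.004]
force: [0.7, -0.3, -0.1]
width: 0.0856
grip_force: 0.0
```

Request:
carry_out(series=[[-0.006, 0.04, 0, 0, 0, 0, 0], [-0.014, 0.09, 0, 0, 0, 0, 0], [-0.022, 0.14, 0, 0, 0, 0, 0], [-0.029, 0.19, 0, 0, 0, 0, 0], [-0.037, 0.24, 0, 0, 0, 0, 0]])

```text
clock: 14.05
eef_pos: [0.4869, 0.1472, 0.1405]
tcp_rot: [-0.154, 0.988, -0.0, -0.0]
force: [0.6, 0.6, 1.2]
width: 0.0254
grip_force: 0.0
```

Request:
carry_out(series=[[-0.008, 0.05, 0, 0, 0, 0, 0], [-0.016, 0.1, 0, 0, 0, 0, 0], [-0.022, 0.14, 0, 0, 0, 0, 0], [-0.025, 0.16, 0, 0, 0, 0, 0], [-0.025, 0.1625, 0, 0, 0, 0, 0]])

```text
clock: 14.47
eef_pos: [0.4685, 0.2702, 0.1402]
tcp_rot: [-0.155, 0.988, -0.0, 0.0]
force: [0.6, -0.4, -0.9]
width: -0.0001
grip_force: 0.0
```

Request:
carry_out(series=[[0, 0, 0, 0, 0, 0, 0], [0, 0, 0, 0, 0, 0, 0], [0, 0, 0, 0, 0, 0, 0], [0, 0, 0, 0, 0, 0, 0]])

```text
clock: 14.8
eef_pos: [0.4692, 0.2665, 0.1406]
tcp_rot: [-0.153, 0.988, -0.0, 0.0]
force: [0.3, 0.2, -0.2]
width: -0.0003
grip_force: 0.0
```

```bash
python3 -c "
from h import *
for i in range(4):
  s=env.read_state();print(s['eef_pos'],s['force'],s['width']); env.capture('top')
T=np.array(env.camera_params('wrist')['T_tool_cam']);p=env.camera_params('wrist')
im=env.capture('wrist');g=im.astype(int)
# black pad blob on yellow paddle
hsv=cv2.cvtColor(im,cv2.COLOR_RGB2HSV); y=cv2.inRange(hsv,(18,110,50),(35,255,255))
ys,xs=np.nonzero(y); print('yellow bbox',xs.min(),xs.max(),ys.min(),ys.max(),len(xs))
"
```

```text
[0.46919111 0.26646326 0.14059138] [ 0.31056301  0.20748461 -0.15204194] -0.00027300597025765427
[0.46923455 0.26663094 0.1406771 ] [ 0.07966699  0.70667391 -0.64687673] -0.00021837884106009627
[0.46925582 0.26683693 0.14071898] [0.37726984 0.32681888 0.75688517] -0.0002553927873607952
[0.46926188 0.26699253 0.14072326] [ 0.09443927  0.13598751 -0.66654091] -0.0002385647364868075
yellow bbox 170 302 168 298 5415
```

Request:
carry_out(series=[[0, 0.0015, -0.02, 0, 0, 0, 0], [0, 0.0015, -0.045, 0, 0, 0, 0], [0, 0.0015, -0.065, 0, 0, 0, 0], [0, 0.0015, -0.076, 0, 0, 0, 0], [0, 0.0015, -0.08, 0, 0, 0, 0]])

```text
clock: 15.47
eef_pos: [0.4684, 0.2682, 0.0792]
tcp_rot: [-0.154, 0.988, -0.001, -0.001]
force: [0.2, 0.0, -0.3]
width: -0.0003
grip_force: 0.0
```

Request:
carry_out(series=[[0, 0, -0.002, 0, 0, 0, 0], [0, 0, -0.004, 0, 0, 0, 0], [0, 0, -0.006, 0, 0, 0, 0], [0, 0, -0.006, 0, 0, 0, 0]])

```text
clock: 15.8
eef_pos: [0.4693, 0.2692, 0.0766]
tcp_rot: [-0.154, 0.988, 0.0, 0.001]
force: [0.5, 0.1, 0.9]
width: -0.0001
grip_force: 0.0
```

Request:
carry_out(series=[[0, 0, -0.002, 0, 0, 0, 0], [0, 0, -0.004, 0, 0, 0, 0], [0, 0, -0.004, 0, 0, 0, 0]])

```text
clock: 16.05
eef_pos: [0.4693, 0.2694, 0.0737]
tcp_rot: [-0.154, 0.988, 0.0, 0.001]
force: [-1.0, 0.4, 3.5]
width: 0.0001
grip_force: 1.8
```

Request:
carry_out(series=[[0, 0, -0.002, 0, 0, 0, 0], [0, 0, -0.004, 0, 0, 0, 0], [0, 0, -0.004, 0, 0, 0, 0]])

```text
clock: 16.3
eef_pos: [0.4691, 0.2694, 0.0703]
tcp_rot: [-0.154, 0.988, 0.0, 0.001]
force: [-1.5, 1.4, 5.2]
width: 0.0004
grip_force: 2.2
```

Request:
carry_out(series=[[0, 0, -0.002, 0, 0, 0, 0], [0, 0, -0.004, 0, 0, 0, 0], [0, 0, -0.004, 0, 0, 0, 0]])

```text
clock: 16.55
eef_pos: [0.4691, 0.2693, 0.0672]
tcp_rot: [-0.154, 0.988, 0.0, 0.0]
force: [-2.8, 1.9, 4.9]
width: 0.0002
grip_force: 2.5
```

Request:
carry_out(series=[[0, 0, -0.002, 0, 0, 0, 0], [0, 0, -0.004, 0, 0, 0, 0], [0, 0, -0.004, 0, 0, 0, 0]])

```text
clock: 16.8
eef_pos: [0.4691, 0.2694, 0.0643]
tcp_rot: [-0.154, 0.988, 0.0, 0.0]
force: [-3.7, 2.0, 5.7]
width: -0.0003
grip_force: 2.8
```

```bash
cat > pad.py <<'E'
from h import *
cx,cy,a=.4977,.2581,-.339; c,S=np.cos(a),np.sin(a)
def loc(x,y,z): return px('scene',[cx+c*x-S*y,cy+S*x+c*y,z])
def poly(q):  # outline of paddle box
    t=.16-q; pts=[]
    for r in (0.,.104):
        for h in (-.004,.004):
            for y in (-.022,.022):
                pts.append(loc(.055-r*np.cos(t)-h*-np.sin(t)*-1*-1, y, .066+r*np.sin(t)+h*np.cos(t)))
    return np.array(pts)
def ymask(im): return cv2.inRange(cv2.cvtColor(im,cv2.COLOR_RGB2HSV),(18,110,60),(35,255,255))>0
im0=cv2.imread('pics/scene1.png')[:,:,::-1]; im0=np.ascontiguousarray(cv2.resize(im0,(512,384),interpolation=cv2.INTER_AREA))
im=np.mean([env.capture('scene') for _ in range(3)],0).astype(np.uint8); s=env.read_state()
cv2.imwrite('pics/sc_%.2f.png'%s['clock'],im[:,:,::-1])
print(s['eef_pos'],s['force'])
for n,i in(('rel',im0),('now',im)):
    m=ymask(i); m[:,:300]=0;m[:220]=0;m[:, 400:]=0;m[285:]=0
    ys,xs=np.nonzero(m); print(n,len(xs),'bbox',xs.min(),xs.max(),ys.min(),ys.max())
    print(' bottom edge v by col',{u:int(ys[xs==u].max()) for u in range(322,372,4) if (xs==u).any()})
    print(' top edge v by col',{u:int(ys[xs==u].min()) for u in range(322,372,4) if (xs==u).any()})
for q in(0,.08,.16,.24,.32):
    P=poly(q); print(q,'free end px',P[4:].round(1).tolist())
E
python3 pad.py
```

```text
[0.46910407 0.26930434 0.06447787] [-2.78196472  1.63190381  5.62292291]
rel 710 bbox 318 368 232 259
 bottom edge v by col {322: 256, 326: 259, 330: 258, 334: 257, 338: 256, 342: 255, 346: 254, 350: 253, 354: 252, 358: 250, 362: 249, 366: 248}
 top edge v by col {322: 243, 326: 242, 330: 241, 334: 240, 338: 239, 342: 237, 346: 236, 350: 235, 354: 234, 358: 233, 362: 234, 366: 242}
now 653 bbox 318 367 236 259
 bottom edge v by col {322: 256, 326: 259, 330: 258, 334: 257, 338: 257, 342: 256, 346: 255, 350: 254, 354: 253, 358: 252, 362: 251, 366: 250}
 top edge v by col {322: 243, 326: 242, 330: 241, 334: 240, 338: 240, 342: 239, 346: 237, 350: 237, 354: 248, 358: 249, 362: 248, 366: 245}
0 free end px [[359.6, 232.1], [367.2, 247.8], [359.8, 230.5], [367.5, 246.3]]
0.08 free end px [[359.2, 233.8], [366.7, 249.5], [359.6, 232.2], [367.2, 247.9]]
0.16 free end px [[358.5, 235.6], [366.0, 251.2], [359.2, 233.9], [366.7, 249.6]]
0.24 free end px [[357.6, 237.4], [365.0, 252.9], [358.5, 235.7], [366.0, 251.3]]
0.32 free end px [[356.5, 239.2], [363.8, 254.7], [357.6, 237.5], [365.0, 253.0]]
```

```bash
cat > ang.py <<'E'
import io,contextlib
with contextlib.redirect_stdout(io.StringIO()):
    from pad import *
def line(q,us):
    t=.16-q; r=np.linspace(0,.104,30); h=-.004
    P=np.array([loc(.055-k*np.cos(t)+h*np.sin(t),.022,.066+k*np.sin(t)+h*np.cos(t)) for k in r])
    return np.interp(us,P[:,0],P[:,1])
def edge(i,u):
    f=i[:,u].astype(float); f=cv2.GaussianBlur((f[:,0]+f[:,1])/2-f[:,2],(1,3),.7).ravel()
    v0=int(line(.1,[u])[0]); seg=f[v0-9:v0+9]; hi=np.percentile(seg[:7],60); lo=np.percentile(seg[-5:],50); th=(hi+lo)/2
    k=[j for j in range(len(seg)-1) if seg[j]>=th>seg[j+1]][-1]
    return v0-9+k+(seg[k]-th)/(seg[k]-seg[k+1])
us=np.arange(332,365); d=np.array([edge(im,u)-edge(im0,u) for u in us]); print(d.round(2))
r=least_squares(lambda x:line(x[0],us)-line(0,us)-d,[.1],loss='soft_l1',f_scale=.3); print('angle',r.x, 'rms',np.std(r.fun), s['eef_pos'][2], s['force'][2])
E
python3 ang.py
```

```text
[0.08 0.17 0.26 0.36 0.32 0.55 0.58 0.79 0.79 0.89 1.4  1.31 1.24 1.31
 1.38 1.39 1.52 1.68 1.55 1.74 2.2  2.12 2.24 2.37 3.01 3.24 3.44 2.26
 3.05 3.42 3.8  2.62 1.85]
angle [0.1603265] rms 0.4748251591186939 0.06451304062837276 5.969414162801054
```

Request:
carry_out(series=[[0, 0, -0.002, 0, 0, 0, 0], [0, 0, -0.003, 0, 0, 0, 0], [0, 0, -0.003, 0, 0, 0, 0]])

```text
clock: 17.35
eef_pos: [0.469, 0.2694, 0.0622]
tcp_rot: [-0.154, 0.988, 0.0, 0.0]
force: [-5.0, 1.8, 6.7]
width: -0.0
grip_force: 3.1
```

```bash
cat > ang2.py <<'E'
from h import *
cx,cy,a=.4977,.2581,-.339; c,S=np.cos(a),np.sin(a)
loc=lambda x,y,z: px('scene',[cx+c*x-S*y,cy+S*x+c*y,z])
def line(q,us,h,y):
    t=.16-q; P=np.array([loc(.055-k*np.cos(t)+h*np.sin(t),y,.066+k*np.sin(t)+h*np.cos(t)) for k in np.linspace(0,.104,30)])
    return np.interp(us,P[:,0],P[:,1])
F=[];fs=[]
for _ in range(8): s=env.read_state();F.append(env.capture('scene').astype(float));fs.append(s['force'])
now=np.mean(F,0); ref=cv2.resize(cv2.imread('pics/scene1.png')[:,:,::-1],(512,384),interpolation=cv2.INTER_AREA).astype(float)
c2=cv2.resize(cv2.imread('pics/c2.png')[:,:400,::-1],(200,150),interpolation=cv2.INTER_AREA).astype(float); ref2=ref.copy(); ref2[120:270,180:380]=c2
def sat(i,u): f=i[:,u]; return (f[:,:2].mean(1)-f[:,2])/(f.sum(1)+30)   # lighting-free yellowness
def edge(i,u,h,y,top):
    f=sat(i,u); v0=line(.1,[u],h,y)[0]; vv=np.arange(v0-6,v0+6.01,.1); g=np.interp(vv,np.arange(384),f)
    th=.5*(np.percentile(f[235:255],90)+np.percentile(f[262:275],50)); b=g>th; k=np.nonzero(b[1:]!=b[:-1])[0]
    k=[j for j in k if b[j+1]==top]; return vv[min(k,key=lambda j:abs(vv[j]-v0))] if k else np.nan
for nm,R in(('scene1',ref),('c2',ref2)):
    for lab,us,h,y,top in(('bot',np.arange(334,362),-.004,.022,False),('top',np.arange(328,346),.004,-.022,True)):
        d=np.array([edge(now,u,h,y,top)-edge(R,u,h,y,top) for u in us]); ok=np.isfinite(d)
        r=least_squares(lambda x:(line(x[0],us,h,y)-line(0,us,h,y)-d)[ok],[.1],loss='soft_l1',f_scale=.2)
        print(nm,lab,'q=%.3f'%r.x[0],'med res %.2f'%np.median(abs(r.fun)),d[::4].round(2))
print('z',s['eef_pos'],'F',np.mean(fs,0).round(2),np.std(fs,0).round(2))
E
python3 ang2.py
```

```text
scene1 bot q=0.123 med res 0.10 [0.  0.8 0.9 1.2 1.5 1.7 1.8]Traceback (most recent call last):
  File "ang2.py", line 18, in <module>
    d=np.array([edge(now,u,h,y,top)-edge(R,u,h,y,top) for u in us]); ok=np.isfinite(d)
                ~~~~^^^^^^^^^^^^^^^
  File "ang2.py", line 13, in edge
    f=sat(i,u); v0=line(.1,[u],h,y)[0]; vv=np.arange(v0-6,v0+6.01,.1); g=np.interp(vv,np.arange(384),f)
                   ~~~~^^^^^^^^^^^^
  File "ang2.py", line 5, in line
    t=.16-q; P=np.array([loc(.055-k*np.cos(t)+h*np.sin(t),y,.066+k*np.sin(t)+h*np.cos(t)) for k in np.linspace(0,.104,30)])
                         ~~~^^^^^^^^^^^^^^^^^^^^^^^^^^^^^^^^^^^^^^^^^^^^^^^^^^^^^^^^^^^^^
  File "ang2.py", line 3, in <lambda>
    loc=lambda x,y,z: px('scene',[cx+c*x-S*y,cy+S*x+c*y,z])
                      ~~^^^^^^^^^^^^^^^^^^^^^^^^^^^^^^^^^^^
  File "h.py", line 11, in px
    p=env.camera_params(name); R=cv2.Rodrigues(np.array(p['rvec'],float))[0]; q=R@np.array(P)+np.array(p['tvec'],float).ravel()
ValueError: time passes only in moves, steps and waits
```

Request:
carry_out(series=[[-0.0008, 0.0003, -0.001, 0, 0, 0, 0], [-0.0014, 0.0005, -0.003, 0, 0, 0, 0], [-0.002, 0.0007, -0.004, 0, 0, 0, 0], [-0.002, 0.0007, -0.004, 0, 0, 0, 0]])

```text
clock: 18.08
eef_pos: [0.4687, 0.2695, 0.0597]
tcp_rot: [-0.154, 0.988, -0.0, 0.001]
force: [0.4, -0.5, 7.8]
width: 0.0003
grip_force: 3.6
```

```bash
sed -i "s/^F=\[\];fs=\[\]/import h; _p=env.camera_params('scene'); _R=cv2.Rodrigues(np.array(_p['rvec'],float))[0]; _t=np.array(_p['tvec'],float).ravel()\ndef px(n,P): q=_R@np.array(P)+_t; return _p['fx']*q[0]\/q[2]+_p['cx'],_p['fy']*q[1]\/q[2]+_p['cy']\nF=[];fs=[]/" ang2.py; python3 ang2.py
```

```text
scene1 bot q=0.149 med res 0.11 [0.  0.9 1.2 1.4 1.8 2.1 2.1]
scene1 top q=0.158 med res 0.10 [0.5 0.9 1.5 1.7 2. ]
c2 bot q=0.153 med res 0.12 [0.  1.  1.3 1.5 1.9 2.1 2.1]
c2 top q=0.153 med res 0.07 [0.5 0.7 1.5 1.6 2. ]
z [0.46871951 0.26954404 0.05981811] F [-0.03 -0.92  6.89] [0.52 0.45 0.44]
```

The image edges give a paddle angle of 0.149 to 0.158 rad and the force is 6.9 N, which both match the level position. I'll hold there and hand in.

Request:
carry_out(series=[[0, 0, -0.0005, 0, 0, 0, 0], [0, 0, -0.0005, 0, 0, 0, 0], [0, 0, -0.0005, 0, 0, 0, 0], [0, 0, -0.0005, 0, 0, 0, 0], [0, 0, -0.0005, 0, 0, 0, 0]])

```text
clock: 18.9
eef_pos: [0.4687, 0.2696, 0.0595]
tcp_rot: [-0.154, 0.988, 0.0, 0.001]
force: [0.0, -1.2, 7.3]
width: -0.0004
grip_force: 3.6
```

```bash
python3 -c "
from station import env
s=env.read_state();print(s['eef_pos'],s['force']);print(env.finish_job())"
```

```text
[0.46869443 0.26956902 0.05950883] [ 0.00780015 -1.17114446  7.26347712]
the job is handed in; nothing more can be done
None
```

Job handed in at 18.9 s (no verdict was returned): the three pieces are in the bin, the empty tray is upright on the bench and released, and the paddle is held about level (about 0.15 to 0.16 rad, 7 N); the first grasp closed on air because the fingertips really sit about 4 cm short of the stated tool length, which I corrected for.

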